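Close up a row of cartons in the packing jig

TASK

The grip of the packing jig's sliding follower has come off: push the loose rubber grip sleeve fully home on the follower's upright stub before sliding anything. Then, holding the sleeve, slide the follower along its track until the three cartons in the jig are closed up snugly against the end fence with no gaps left, gently enough not to crush them, and leave it there with the sleeve still fully on. Do not push the follower or the cartons with the gripper itself, and leave the spare carton and the other things on the counter alone.

Things in the scene. Friction and masses are not known exactly. Their poses are not given: they have to be found in the camera images.
- jig: fixed plywood board, 8 mm thick, spanning x -45 to 120, y -160 to 160 mm about its origin, which lies on the table top under the middle of the carton channel. The channel runs along y at x = 0 between two wooden rails (inner faces x = -29 and 29 mm, 10 mm thick, tops 28 mm above the table). The spare carton stands on the board at x about 85, y about -90 mm.
- fence_face (a point): middle of the end fence's inner face, at jig y = -140 mm; the fence is 60 mm tall above the board, and the row is to be closed up against it
- follower (a joint): travel in m of the wooden follower along the jig's -y axis, towards the fence; 0 = fully back, 0.115 = end of its track. Some 3 N moves it and it stays where it is left.
- push_face (a point): middle of the follower's front face, which meets the cartons (plate 50 mm wide, 8 mm thick, top 61 mm above the table); its normal is the jig's -y axis. Behind the plate is a block 50 mm wide and 84 mm long, top 37 mm above the table, which carries the stub.
- stub_foot (a point): foot of the follower's upright round steel stub, on the block's top, 37 mm above the table and 50 mm behind the push face; the stub is 16 mm in diameter and 22 mm tall, its top 4 mm tapered
- sleeve: loose stiff dark rubber tube, not slippery, 28 mm outer diameter, 18 mm bore right through, 45 mm tall, standing upright on the table; origin at the centre of its lower end, z along its axis. Fully home its lower end rests on the block and its origin is at stub_foot.
- carton_a: small paper carton, 52 mm wide across the row, 70 mm tall, between 25 and 51 mm deep along the row (the four depths all differ and are not marked); origin at the centre of its underside, y along the row; any three of the four cartons stand in the channel, in any order, and the fourth is the spare
- carton_b: small paper carton, 52 mm wide across the row, 70 mm tall, between 25 and 51 mm deep along the row (the four depths all differ and are not marked); origin at the centre of its underside, y along the row
- carton_c: small paper carton, 52 mm wide across the row, 70 mm tall, between 25 and 51 mm deep along the row (the four depths all differ and are not marked); origin at the centre of its underside, y along the row
- carton_d: small paper carton, 52 mm wide across the row, 70 mm tall, between 25 and 51 mm deep along the row (the four depths all differ and are not marked); origin at the centre of its underside, y along the row
- stick_jar: small amber jar, 48 mm across, 85 mm tall; bystander, origin at the centre of its underside
- tin_low: plain steel tin, 48 mm across, 50 mm tall; bystander, origin at the centre of its underside
- brush: hand brush lying down, 170 mm long; bystander, origin at the centre of its underside
- brass_bowl: brass bowl, 100 mm across, 40 mm tall; bystander, origin at the centre of its underside
- red_jar: glass jar with a red cap, 84 mm across, 140 mm tall; bystander, origin at the centre of its underside
- tin_tall: labelled can, 52 mm across, 80 mm tall; bystander, origin at the centre of its underside
Things that resemble listed ones, but are neither listed nor needed, are in the scene too. What is meant by the sleeve is not blue, pink or purple, and is the smaller of those in its own colour.

How it is judged:
By the outcome, as a careful person would: the job done as asked, in the order asked, and still so for the second after the job is handed in, with the robot touching nothing.
It also fails if it takes over 45 s, if anything falls off the work surface, if the arm or the gripper's body presses on something with over 40 N, if the wrist force passes 120 N, or if a joint passes its speed limit or range.

ROBOT

A 6-joint arm with a two-finger parallel gripper is mounted at the origin on the work surface. World frame = base frame: x ahead of the robot, y to its left, z up, the work surface at z = 0. Lengths are in mm, angles in rad, forces in N, time in s.
With the tool pointing down it reaches from about 275 to 1000 mm from the base axis. Payload 8.4 kg.
Tool frame: the origin (TCP) lies at the very end of the fingers, on their centre line; the grasp point (between the pads) lies 19 mm behind it; z points along the fingers, y is the line along which they close (so a half turn about z gives the same grasp; the last joint's range is limited). The gripper opens to 85 mm and grips with 20 to 120 N. Pads are 22 mm wide; open, the fingers measure 114 mm over their backs; the gripper's body (76 mm by 85 mm) begins 54 mm behind the grasp point. The pads swing forward as they close: fully open they stand 13 mm farther back than shut.
Start: joints at [1.167, 0.353, 1.633, -0, 1.155, -0.002], TCP at [244.421, 575.227, 231.281] pointing down, gripper open.
Joint ranges: [-2.63, 2.63], [-0.92, 2.1], [0.06, 2.66], [-1.3, 4.44], [0, 2.69], [-3.02, 3.02]. Speed limits (rad/s): [2.22, 2.22, 2.79, 3.14, 3.14, 3.14].

INTERFACE

Orientations are given as [roll, pitch, yaw] about the fixed x, y, z axes, in that order (R = Rz(yaw) Ry(pitch) Rx(roll)).
In Python, from rig import telemetry, imaging, r gives the robot as it stands. The module is installed in compiled form; this text tells all that it offers.
- The arm moves only by the tool step_arm, never from a script. Its argument "moves" is a list of rows, each a list of 3 entries, a list of its own where there are three numbers: the turn, a rotation vector about the tool's x, y, z scaled (see below), then the shift along the tool's x, y, z scaled (see below), then the opening, from -1 (shut) to 1 (fully open). A call has 1 to 8 rows; each row is the pose to reach, as a shift and turn from the pose commanded when the call began, along the tool's axes at that moment; what a row does not reach only later rows make up. The controller multiplies each number of a shift by 200 mm and each number of a turn by 45 degrees. A row lasts 1/10 s, in which the tool goes at most 50 mm and 8.59 degrees, less where a joint would pass 70% of its speed; a pose out of reach is approached as far as the arm can. A call with a number of a shift or a turn outside -1 to 1 is refused whole. A call with a gripper value outside its range is refused whole. The fingers move at their own pace and stop on an object; "squeeze" is the grip in N (left out, the last holds). Time passes only in rows, so rows that repeat a pose let the fingers close. It gives the time, the measured TCP pose, the force, the opening and the grip force at its end, in the units of the state.
- telemetry.sense(): the state, without advancing time (a new reading comes with each control period).
- imaging.grab_frame(name): name is "scene" or "top" or "wrist"; returns the picture (420x560x3 uint8, red, green, blue); there is no depth.
- imaging.calibration(name): a dict with "fx", "fy", "cx", "cy" (pixels), "cam_to_world" (4x4, takes a point from camera to world coordinates). Camera axes: x right, y up, looking along -z (the intrinsics and any distortion apply to the point x, -y, -z); pixel columns grow to the right and rows downward; lengths in mm; the calibration is good to about 2 mm. A picture is of the moment at which its call begins: read the wrist's pose just before it. calibration takes no time and is no camera call; for the wrist camera it gives the pose at the moment of the call.
- r.sign_off(): hands the job in; it is judged then, once.
Trained networks look in the newest picture that a camera, given by its name, has taken for a name from the list of things; names that differ only in an ending like _2 or _b are one class to them, and where a whole thing is asked for, a point or a joint stands for the part that bears it (a point fixed in the world has none). Each returns a list of dicts, best first, with "conf" (0 to 1); they miss things now and then, are a little off and sometimes report something else, mostly with a low value. They report only what shows in the picture. A call takes as long as a camera call. They do not tell look-alikes from the thing itself.
- imaging.recognise(camera, name): "extent" ([left, top, width, height] in pixels, round what is visible of it).
- imaging.mark_of(camera, name): "xy" ([column, row] in pixels: a listed point, or the origin of a listed thing).
The state is a dict: "clock": time; "qpos": joint angles; "qvel": joint speeds; "joint_efforts": joint torques, N m; "eef_pos": TCP position; "tcp_rot": TCP orientation; "contact_force": force on the tool from outside, world axes, zero at the start; "wrist_torque": the same for the moment, N m; "opening": opening from 0.0 (shut) to 1.0 (fully open); "grasp_force": force on a finger pad.
Only numpy, scipy, OpenCV 4.12 (cv2) and the standard library are available. Lean on these libraries where they do the work, as an engineer would, in place of code of your own. Each camera call takes 0.05 s, during which the arm holds its last target. There are 200 camera calls.

## Working session

There is one attempt and no reset: what is moved stays moved. The work goes in short steps, Python scripts to look and compute and a tool call to move; the robot and the scene stay as the last step left them, time stands still between calls to the robot, and variables do not carry over. Pictures are saved under pics/ and viewed, at most 10 in all, crops included, and the job is handed in when it is done.

Besides the shell and the picture viewer there is one more tool, called after "Call:" as a command line: name --argument value ..., lists and objects as JSON in quotes. step_arm: Moves the arm, as the interface text tells. Its arguments: {"type":"object","properties":{"moves":{"type":"array"},"squeeze":{"type":"number"}},"required":["moves"]}

```bash
mkdir -p pics; cat > h.py <<'E'
import numpy as np, cv2
from rig import telemetry, imaging, r
def ray(c,px):
    k=imaging.calibration(c);T=np.array(k["cam_to_world"])
    d=np.array([(px[0]-k["cx"])/k["fx"],-(px[1]-k["cy"])/k["fy"],-1.])
    return T[:3,3],T[:3,:3]@d
def at_z(c,px,z):
    o,d=ray(c,px);return o+d*(z-o[2])/d[2]
def proj(c,p):
    k=imaging.calibration(c);T=np.linalg.inv(np.array(k["cam_to_world"]))
    q=T[:3,:3]@np.array(p,float)+T[:3,3]
    return np.array([k["cx"]+k["fx"]*q[0]/-q[2],k["cy"]+k["fy"]*q[1]/q[2]])
def save(c,n,box=None,s=1):
    im=imaging.grab_frame(c)[...,::-1]
    if box: im=im[box[1]:box[3],box[0]:box[2]]
    cv2.imwrite(f"pics/{n}.png",cv2.resize(im,None,fx=s,fy=s,interpolation=cv2.INTER_CUBIC))
E
python3 - <<'E'
from h import *
print(imaging.calibration("top")); print({k for k in imaging.calibration("scene")})
a=imaging.grab_frame("scene");b=imaging.grab_frame("top")
cv2.imwrite("pics/a.png",a[...,::-1]);cv2.imwrite("pics/b.png",cv2.resize(b[...,::-1],(800,600)))
for c in("top","scene"):
  for n in("sleeve","stub_foot","push_face","fence_face","jig","carton_a"):
    m=imaging.mark_of(c,n)
    print(c,n,[(np.round(x["xy"]).tolist(),round(x["conf"],2)) for x in m])
E
```

```text
{'fx': 416.4500931199638, 'fy': 416.4500931199638, 'cx': 279.8071387369269, 'cy': 214.27749920589008, 'cam_to_world': array([[-1.85395771e-02,  9.90891302e-01, -1.33381828e-01,
         3.65781863e+02],
       [-9.99828067e-01, -1.84199950e-02,  2.13054990e-03,
        -3.16518368e+01],
       [-3.45749245e-04,  1.33398395e-01,  9.91062434e-01,
         1.25155555e+03],
       [ 0.00000000e+00,  0.00000000e+00,  0.00000000e+00,
         1.00000000e+00]])}
{'fy', 'cx', 'cy', 'fx', 'cam_to_world'}
top sleeve [([390.0, 230.0], 0.62), ([358.0, 208.0], 0.58), ([365.0, 229.0], 0.57), ([345.0, 235.0], 0.52), ([329.0, 276.0], 0.51), ([391.0, 253.0], 0.44)]
top stub_foot [([215.0, 217.0], 0.69)]
top push_face [([232.0, 221.0], 0.96)]
top fence_face [([296.0, 239.0], 0.68)]
top jig [([250.0, 228.0], 0.56), ([296.0, 238.0], 0.5)]
top carton_a [([287.0, 234.0], 0.72), ([282.0, 204.0], 0.7), ([267.0, 232.0], 0.61), ([249.0, 230.0], 0.58)]
scene sleeve [([136.0, 237.0], 0.85), ([192.0, 262.0], 0.83), ([200.0, 236.0], 0.76), ([262.0, 215.0], 0.69), ([170.0, 248.0], 0.61), ([138.0, 259.0], 0.51)]
scene stub_foot [([336.0, 197.0], 0.79)]
scene push_face [([320.0, 199.0], 0.58), ([304.0, 207.0], 0.46)]
scene fence_face [([248.0, 206.0], 0.97), ([319.0, 198.0], 0.56)]
scene jig [([301.0, 209.0], 0.85), ([247.0, 205.0], 0.64)]
scene carton_a [([277.0, 233.0], 0.87), ([282.0, 211.0], 0.84), ([300.0, 206.0], 0.78), ([263.0, 214.0], 0.76)]
```

View pics/b.png

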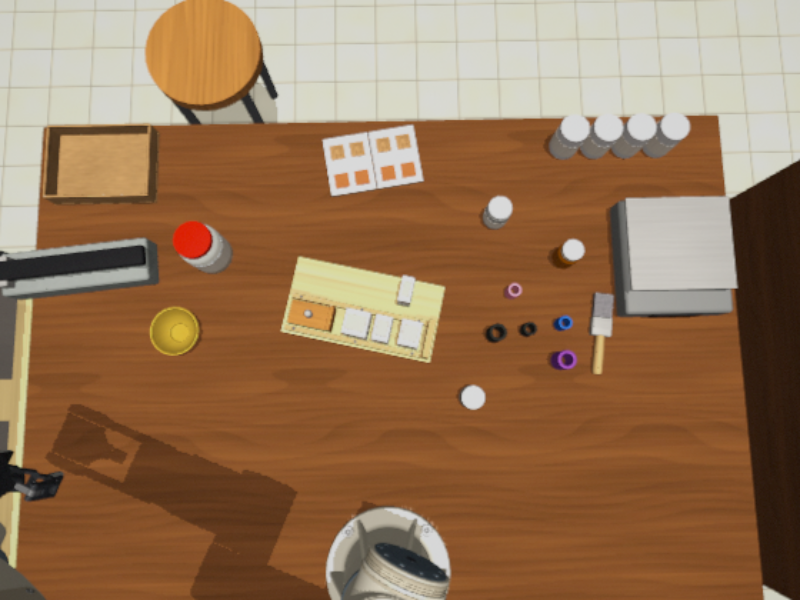

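View pics/a.png

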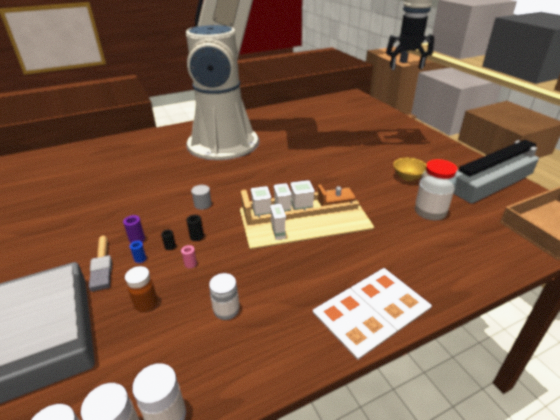

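The sleeve could be any of these (800x600 top view):
- black large (496,333)
- black small (528,329)
- pink (514,290)
- blue (564,323)
- purple (566,360)

By the description it is the smaller black one, at about (370,230) in the native top picture and (168,239) in the scene picture. The stub is at (308,314) on the orange follower. The jig's cartons are at (356,323), (382,328) and (410,333), and the spare is at (406,290).

```bash
python3 - <<'E'
from h import *
b=imaging.grab_frame("top")
c1=cv2.resize(b[200:260,335:395,::-1],(500,500),interpolation=cv2.INTER_CUBIC)
a=imaging.grab_frame("scene");c2=cv2.resize(a[200:270,120:215,::-1],(280*2//2*1,206),interpolation=cv2.INTER_CUBIC)
out=np.zeros((500,790,3),np.uint8);out[:,:500]=c1;out[:206,505:785]=c2
cv2.imwrite("pics/c.png",out)
for n,p in dict(small=(370,230),big=(347,233)).items():
  w=b[p[1]-12:p[1]+13,p[0]-11:p[0]+12].astype(int)
  m=(w.max(2)<45); ys,xs=np.nonzero(m);print(n,m.sum(),xs.mean()+p[0]-11,ys.mean()+p[1]-12,xs.min()+p[0]-11,xs.max()+p[0]-11,ys.min()+p[1]-12,ys.max()+p[1]-12)
for n,p,z in (("small top",(369.5,230),45),("small lo net",(365,229),0),("big",(347,233),45),("stub",(215.5,220),59),("stubfoot net",(215,217),37),("push",(232,221),34),("fence net",(296,239),38),("pink",(360,203),45),("blue",(395,226),45),("tinlow",(331,278),50)):
  print(n,at_z("top",p,z).round(1))
for n,p,z in (("small lo net",(170,248),0),("small",(168,239),22),("big",(195,228),22),("stubfoot",(336,197),37),("fence",(248,206),38),("push",(320,199),34),("jig",(301,209),0)): print("S",n,at_z("scene",p,z).round(1))
print(imaging.calibration("wrist"));s=telemetry.sense();print(s)
E
```

```text
small 44 368.70454545454544 230.25 364 374 227 234
big 57 346.3157894736842 232.94736842105263 340 352 228 238
small top [ 477.2 -294.2   45. ]
small lo net [ 484.6 -290.6    0. ]
big [ 469.7 -228.4   45. ]
stub [513.1 151.5  59. ]
stubfoot net [524.7 156.4  37. ]
push [512.3 106.8  34. ]
fence net [455.5 -80.1  38. ]
pink [ 557.2 -270.1   45. ]
blue [ 487.5 -369.    45. ]
tinlow [ 341.4 -176.8   50. ]
S small lo net [ 482.6 -299.8    0. ]
S small [ 474.6 -298.8   22. ]
S big [ 463.1 -229.3   22. ]
S stubfoot [525.2 142.1  37. ]
S fence [457.3 -84.4  38. ]
S push [510.1 101.4  34. ]
S jig [486.2  57.1   0. ]
{'fx': 348.6058154003163, 'fy': 348.6058154003163, 'cx': 281.21966622381285, 'cy': 208.96957736885656, 'cam_to_world': array([[ 3.90598046e-01, -8.88775267e-01, -2.39815951e-01,
         1.83320574e+02],
       [ 9.20559914e-01,  3.76653192e-01,  1.03449592e-01,
         6.01160764e+02],
       [-1.61599490e-03, -2.61172159e-01,  9.65290885e-01,
         3.74607568e+02],
       [ 0.00000000e+00,  0.00000000e+00,  0.00000000e+00,
         1.00000000e+00]])}
{'clock': 0.8, 'qpos': array([ 1.16660691e+00,  3.52973444e-01,  1.63338923e+00, -6.89267421e-06,
        1.15522037e+00, -2.40697767e-03]), 'qvel': array([ 7.66229528e-05,  1.70244847e-03,  1.37484148e-03, -1.20695469e-03,
       -4.29838516e-04, -4.80436763e-04]), 'joint_efforts': array([ 4.62390853e-04, -6.05122876e+01, -3.42422426e+01, -2.12695663e-04,
        1.25203642e-03, -3.35566097e-05]), 'eef_pos': array([244.41949856, 575.22896269, 231.30218272]), 'tcp_rot': array([3.14158305e+00, 6.32915014e-06, 2.73981300e+00]), 'contact_force': array([-0.34869524, -0.65504754, -0.01356068]), 'wrist_torque': array([0.03015352, 0.00052761, 0.0058169 ]), 'grasp_force': 0.0, 'opening': 0.9997650034163679}
```

View pics/c.png

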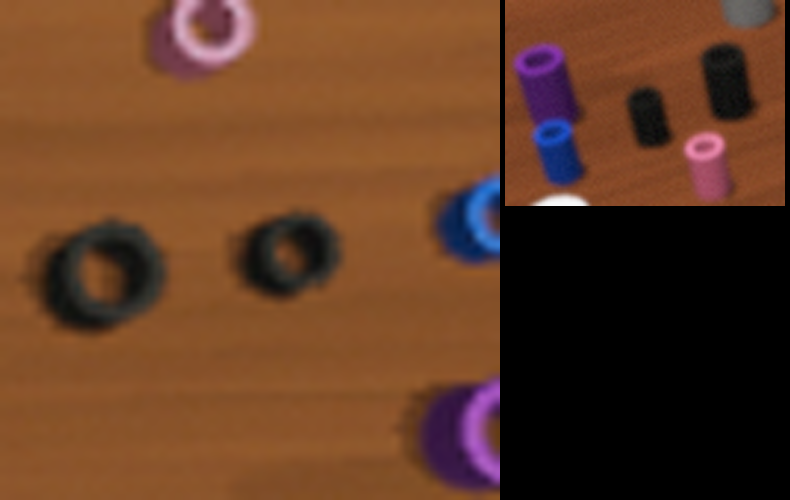

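The crop confirms it: the smaller black tube is at (292,254), the larger black one at (105,272), and blue, pink and purple are excluded. The sleeve is at about (478,-294).

```bash
cat >> h.py <<'E'
from scipy.spatial.transform import Rotation as Ro
def go(p,yaw,frm=None,fyaw=None):
    s=telemetry.sense()
    p0=np.array(s["eef_pos"] if frm is None else frm,float); y0=s["tcp_rot"][2] if fyaw is None else fyaw
    R=Ro.from_euler('xyz',[np.pi,0,y0]); d=R.inv().apply(np.array(p)-p0)
    a=(y0-yaw+np.pi)%(2*np.pi)-np.pi
    print("shift",(d/200).round(4).tolist(),"turnz",round(a/np.radians(45),4))
E
python3 - <<'E'
from h import *
P=[244.4,575.2,231.3]
A=[330,427,231.3];B=[415,280,231.3];C=[490,130,231.3]
go(A,2.74-.785,P);go(B,1.32,A,2.74-.785);go(C,1.32,B,1.32)
E
```

```text
shift [-0.6837, -0.5146, -0.0] turnz 0.9993
shift [-0.8407, 0.1185, 0.0] turnz 0.8085
shift [-0.6335, 0.5494, 0.0] turnz 0.0
```

Call:
step_arm --moves '[[[0,0,0.999],[-0.684,-0.515,0],0.3],[[0,0,0.999],[-0.684,-0.515,0],0.3],[[0,0,0.999],[-0.684,-0.515,0],0.3],[[0,0,0.999],[-0.684,-0.515,0],0.3],[[0,0,0.999],[-0.684,-0.515,0],0.3],[[0,0,0.999],[-0.684,-0.515,0],0.3]]' --squeeze 50

```text
clock: 1.4
eef_pos: [330.7, 426.1, 231.6]
tcp_rot: [3.141, -0.0, 1.948]
contact_force: [1.2, 0.0, -0.5]
opening: 0.65
grasp_force: 0.0
```

Call:
step_arm --moves '[[[0,0,0.809],[-0.84,0.12,0],0.3],[[0,0,0.809],[-0.84,0.12,0],0.3],[[0,0,0.809],[-0.84,0.12,0],0.3],[[0,0,0.809],[-0.84,0.12,0],0.3],[[0,0,0.809],[-0.84,0.12,0],0.3]]'

```text
clock: 1.9
eef_pos: [416.6, 277.8, 231.5]
tcp_rot: [3.141, 0.0, 1.311]
contact_force: [-0.5, 0.2, 0.3]
opening: 0.65
grasp_force: 0.0
```

Call:
step_arm --moves '[[[0,0,0],[-0.634,0.55,0],0.3],[[0,0,0],[-0.634,0.55,0],0.3],[[0,0,0],[-0.634,0.55,0],0.3],[[0,0,0],[-0.634,0.55,0],0.3],[[0,0,0],[-0.634,0.55,0],0.3]]'

```text
clock: 2.4
eef_pos: [491.4, 127.9, 231.4]
tcp_rot: [3.141, 0.0, 1.317]
contact_force: [-0.6, 0.4, -0.9]
opening: 0.65
grasp_force: 0.0
```

```bash
python3 - <<'E'
from h import *
s=telemetry.sense();print(s["eef_pos"],s["tcp_rot"])
b=imaging.grab_frame("wrist");cv2.imwrite("pics/d.png",b[...,::-1])
print(imaging.calibration("wrist")["cam_to_world"].round(2).tolist())
for n,z in (("stub_foot",37),("push_face",34),("fence_face",38),("jig",0)):
  for m in imaging.mark_of("wrist",n)[:2]: print(n,np.round(m["xy"],1),round(m["conf"],2),at_z("wrist",m["xy"],z).round(1))
E
```

```text
[491.36559163 127.93248084 231.39589602] [3.14097183e+00 1.74189585e-04 1.31650914e+00]
[[0.97, 0.24, 0.07, 506.95], [-0.25, 0.93, 0.25, 193.25], [-0.0, -0.26, 0.96, 374.63], [0.0, 0.0, 0.0, 1.0]]
stub_foot [296.7 154.2] 0.78 [511.3 154.4  37. ]
push_face [299.7 202.2] 0.86 [502.6 107.1  34. ]
```

View pics/d.png

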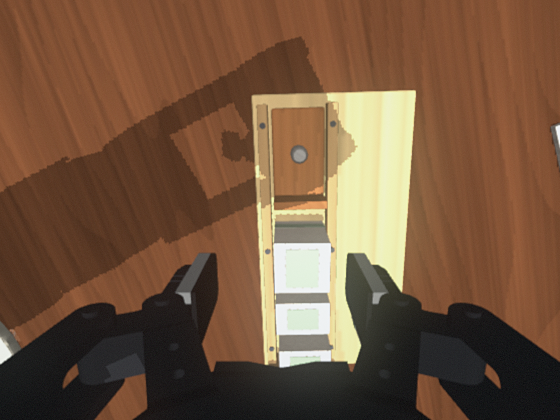

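The wrist view shows the follower with its stub top at (299,154), board corners at (252,96) and (415,91), the rails, and cartons at rows 235-360.

```bash
python3 - <<'E'
from h import *
im=cv2.imread("pics/d.png")
A=at_z("wrist",(252,96),8);B=at_z("wrist",(415,91),8);u=B-A
print("corners",A.round(1),B.round(1),np.hypot(*u[:2]),"jig yaw",np.arctan2(u[1],u[0]))
E1=at_z("wrist",(408,200),8);v=B-E1;print("right edge yaw",np.arctan2(-v[0],v[1]))
w=im[140:170,285:315].astype(int);hsv=cv2.cvtColor(im[140:170,285:315],cv2.COLOR_BGR2HSV)
m=(hsv[...,1]<70).astype(np.uint8);n,l,st,ce=cv2.connectedComponentsWithStats(m)
for i in range(1,n):
  if st[i,4]>20: p=ce[i]+[285,140];print(st[i],p,at_z("wrist",p,59).round(1),at_z("wrist",p,48).round(1))
cv2.imwrite("pics/e.png",cv2.resize(im[90:230,245:345],None,fx=4,fy=4,interpolation=cv2.INTER_CUBIC))
E
```

```text
corners [481.6 219.3   8. ] [640.5 183.8   8. ] 162.80154872330058 jig yaw -0.22006763287931783
right edge yaw -0.2160441033538836
[  6   6  17  17 230] [298.64347826 153.85217391] [512.3 157.8  59. ] [512.6 156.5  48. ]
```

View pics/e.png

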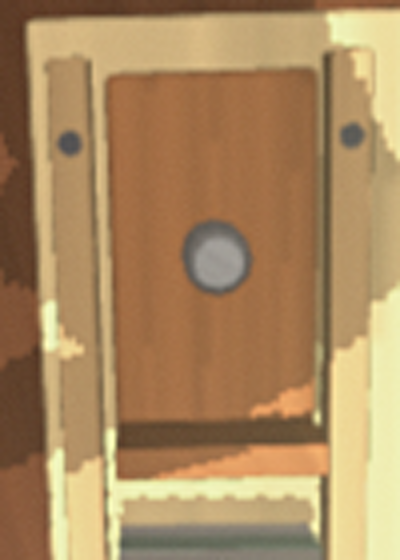

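```bash
python3 - <<'E'
from h import *
P=np.array([491.4,127.9,231.4]);Q=np.array([456.6,-322,217.])
M=P+(Q-P)/3
go(M,1.3165,P,1.3165)
E
```

```text
shift [-0.7403, 0.1325, 0.024] turnz 0.0
```

Call:
step_arm --moves '[[[0,0,0],[-0.74,0.1325,0.024],0.3],[[0,0,0],[-0.74,0.1325,0.024],0.3],[[0,0,0],[-0.74,0.1325,0.024],0.3],[[0,0,0],[-0.74,0.1325,0.024],0.3]]'

```text
clock: 3.05
eef_pos: [478.4, -23.4, 226.4]
tcp_rot: [3.142, 0.002, 1.317]
contact_force: [0.2, 0.9, -0.2]
opening: 0.645
grasp_force: 0.0
```

Call:
step_arm --moves '[[[0,0,0],[-0.74,0.1325,0.024],0.3],[[0,0,0],[-0.74,0.1325,0.024],0.3],[[0,0,0],[-0.74,0.1325,0.024],0.3],[[0,0,0],[-0.74,0.1325,0.024],0.3]]'

```text
clock: 3.45
eef_pos: [468.2, -173.3, 221.7]
tcp_rot: [3.141, 0.001, 1.317]
contact_force: [0.9, 0.6, 0.2]
opening: 0.651
grasp_force: 0.0
```

Call:
step_arm --moves '[[[0,0,0],[-0.74,0.1325,0.024],0.3],[[0,0,0],[-0.74,0.1325,0.024],0.3],[[0,0,0],[-0.74,0.1325,0.024],0.3],[[0,0,0],[-0.74,0.1325,0.024],0.3],[[0,0,0],[-0.74,0.1325,0.024],0.3]]'

```text
clock: 3.95
eef_pos: [457.5, -319.0, 216.6]
tcp_rot: [-3.141, -0.001, 1.319]
contact_force: [-0.4, 0.2, -0.3]
opening: 0.652
grasp_force: 0.0
```

```bash
python3 - <<'E'
from h import *
s=telemetry.sense();print(s["clock"],s["eef_pos"],s["tcp_rot"])
im=imaging.grab_frame("wrist")[...,::-1].copy();cv2.imwrite("pics/f_full.png",im)
for m in imaging.mark_of("wrist","sleeve")[:6]: print(np.round(m["xy"],1),round(m["conf"],2),at_z("wrist",m["xy"],0).round(1))
cv2.imwrite("pics/f.png",cv2.resize(im[100:220,220:360],None,fx=5,fy=5,interpolation=cv2.INTER_CUBIC))
E
```

```text
3.95 [ 457.53948021 -319.04367542  216.55488253] [-3.14104995e+00 -8.85753547e-04  1.31908728e+00]
[296.2 156.3] 0.79 [ 477.9 -298.     0. ]
[271.  92.] 0.74 [ 468.7 -230.9    0. ]
[369.7 107.1] 0.68 [ 559.9 -268.8    0. ]
[319.4 220.2] 0.61 [ 486.  -370.9    0. ]
[252.8 235.2] 0.56 [ 411.7 -369.8    0. ]
```

View pics/f.png

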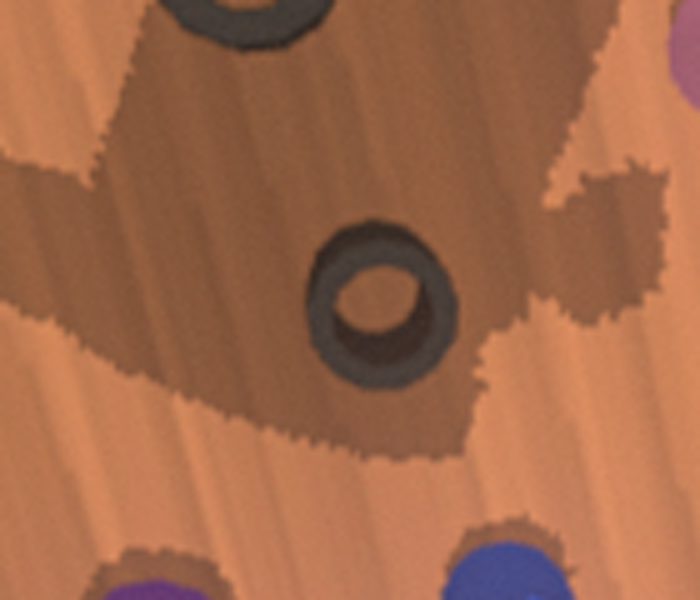

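The chosen tube is centred at about (383,313) in the crop, which is pixel (296.6,162.6) for the top rim. The larger black one is above it and blue and purple are below.

```bash
python3 - <<'E'
from h import *
s=telemetry.sense();print(s["clock"],s["eef_pos"])
p=at_z("wrist",(296.6,162.6),45);print(p, proj("wrist",[p[0]+14,p[1],45])-proj("wrist",[p[0]-14,p[1],45]),proj("wrist",[p[0],p[1],0]))
R=Ro.from_euler('xyz',[np.pi,0,s["tcp_rot"][2]])
print("rel tool",R.inv().apply(p-s["eef_pos"]))
go([p[0],p[1],95],1.3165); go([p[0],p[1],12],1.3165)
E
```

```text
4.05 [ 457.54347326 -317.87551554  216.68989875]
[ 476.36707238 -298.11685349   45.        ] [30.11261976 -7.63114469] [294.78827653 156.74334818]
rel tool [ 23.79603477  13.35969084 171.68989875]
shift [0.119, 0.0668, 0.6084] turnz 0.006
shift [0.119, 0.0668, 1.0234] turnz 0.006
```

```bash
cat >> h.py <<'E'
def ring(im,c,r=28,thr=75):
    x0,y0=int(c[0])-r,int(c[1])-r
    g=cv2.cvtColor(im[y0:y0+2*r,x0:x0+2*r],cv2.COLOR_RGB2GRAY)
    return g
E
python3 - <<'E'
from h import *
s=telemetry.sense();print(s["clock"],s["eef_pos"],s["qvel"].round(4))
im=imaging.grab_frame("wrist");print(s["eef_pos"]-telemetry.sense()["eef_pos"])
old=cv2.imread("pics/f_full.png")[...,::-1]
t=np.ascontiguousarray(old[140:186,272:322]);res=cv2.matchTemplate(np.ascontiguousarray(im),t,cv2.TM_CCOEFF_NORMED)
_,v,_,l=cv2.minMaxLoc(res);print(v,l,"was (272,140)")
x=[res[l[1],l[0]-1],v,res[l[1],l[0]+1]];y=[res[l[1]-1,l[0]],v,res[l[1]+1,l[0]]]
f=lambda q:(q[0]-q[2])/2/(q[0]-2*q[1]+q[2])
px=np.array([296.6,162.6])+[l[0]+f(x)-272,l[1]+f(y)-140];print(px,at_z("wrist",px,45))
E
```

```text
4.05 [ 457.54347326 -317.87551554  216.68989875] [ 0.0073 -0.0059  0.0028 -0.0038 -0.0024 -0.0046]
[-0.04228458 -0.03663117 -0.13997456]
0.9832110404968262 (272, 141) was (272,140)
[296.84768066 163.68106995] [ 476.4035426 -299.1235971   45.       ]
```

Call:
step_arm --moves '[[[0,0,0],[0.114,0.068,0.3],0.3],[[0,0,0],[0.114,0.068,0.683],0.3],[[0,0,0],[0.114,0.068,0.683],0.3],[[0,0,0],[0.114,0.068,0.683],0.3],[[0,0,0],[0.114,0.068,0.683],0.3],[[0,0,0],[0.114,0.068,0.683],0.3],[[0,0,0],[0.114,0.068,0.683],0.3]]'

```text
clock: 4.8
eef_pos: [477.3, -301.9, 82.8]
tcp_rot: [3.138, 0.001, 1.32]
contact_force: [-0.4, -0.4, 0.4]
opening: 0.643
grasp_force: 0.0
```

```bash
python3 - <<'E'
from h import *
s=telemetry.sense();print(s["clock"],s["eef_pos"])
go([476.4,-299.1,12],1.3165)
E
```

```text
4.8 [ 477.34592566 -301.87687057   82.75809062]
shift [0.0123, -0.008, 0.3538] turnz 0.0044
```

Call:
step_arm --moves '[[[0,0,0],[0.008,-0.006,0.15],0.3],[[0,0,0],[0.008,-0.006,0.352],0.3],[[0,0,0],[0.008,-0.006,0.352],0.3],[[0,0,0],[0.008,-0.006,0.352],0.3],[[0,0,0],[0.008,-0.006,0.352],0.3]]'

```text
clock: 5.3
eef_pos: [476.5, -300.2, 12.1]
tcp_rot: [3.139, 0.001, 1.32]
contact_force: [0.2, 1.0, 0.6]
opening: 0.648
grasp_force: 0.0
```

Call:
step_arm --moves '[[[0,0,0],[0.005,0,0],-1],[[0,0,0],[0.005,0,0],-1],[[0,0,0],[0.005,0,0],-1],[[0,0,0],[0.005,0,0],-1],[[0,0,0],[0.005,0,0],-1]]' --squeeze 50

```text
clock: 5.8
eef_pos: [476.6, -298.9, 11.6]
tcp_rot: [3.139, 0.001, 1.32]
contact_force: [-0.5, 0.8, 9.7]
opening: 0.31
grasp_force: 48.6
```

Call:
step_arm --moves '[[[0,0,0],[0,0,-0.2],-1],[[0,0,0],[0,0,-1],-1],[[0,0,0],[0,0,-1],-1],[[0,0,0],[0,0,-1],-1],[[0,0,0],[0,0,-1],-1],[[0,0,0],[0,0,-1],-1]]'

```text
clock: 6.4
eef_pos: [476.5, -298.9, 212.5]
tcp_rot: [3.137, 0.002, 1.32]
contact_force: [0.5, -0.4, -0.6]
opening: 0.305
grasp_force: 49.5
```

```bash
python3 - <<'E'
from h import *
s=telemetry.sense();P=s["eef_pos"];print(P,s["grasp_force"],s["opening"],s["contact_force"])
Q=np.array([493.8,137.3,231.]);M=P+(Q-P)/3;go(M,1.3165)
E
```

```text
[ 476.48613227 -298.93446651  212.54914151] 49.54049728810787 0.3050492112029774 [ 0.51972737 -0.39090094 -0.60969611]
shift [0.7114, -0.1526, -0.0308] turnz 0.0042
```

Call:
step_arm --moves '[[[0,0,0],[0.711,-0.153,-0.031],-1],[[0,0,0],[0.711,-0.153,-0.031],-1],[[0,0,0],[0.711,-0.153,-0.031],-1],[[0,0,0],[0.711,-0.153,-0.031],-1]]'

```text
clock: 6.8
eef_pos: [479.5, -148.2, 214.1]
tcp_rot: [-3.137, -0.002, 1.323]
contact_force: [-0.7, -0.2, -1.0]
opening: 0.309
grasp_force: 49.5
```

Call:
step_arm --moves '[[[0,0,0],[0.711,-0.153,-0.031],-1],[[0,0,0],[0.711,-0.153,-0.031],-1],[[0,0,0],[0.711,-0.153,-0.031],-1],[[0,0,0],[0.711,-0.153,-0.031],-1]]'

```text
clock: 7.2
eef_pos: [485.9, -3.6, 220.7]
tcp_rot: [-3.139, -0.001, 1.324]
contact_force: [-0.3, -1.1, -1.2]
opening: 0.307
grasp_force: 49.5
```

Call:
step_arm --moves '[[[0,0,0],[0.711,-0.153,-0.031],-1],[[0,0,0],[0.711,-0.153,-0.031],-1],[[0,0,0],[0.711,-0.153,-0.031],-1],[[0,0,0],[0.711,-0.153,-0.031],-1],[[0,0,0],[0.711,-0.153,-0.031],-1],[[0,0,0],[0.711,-0.153,-0.031],-1]]'

```text
clock: 7.8
eef_pos: [491.9, 136.4, 227.3]
tcp_rot: [-3.14, 0.002, 1.319]
contact_force: [0.3, -0.7, -0.6]
opening: 0.305
grasp_force: 49.5
```

```bash
python3 - <<'E'
from h import *
imaging.grab_frame("top");imaging.grab_frame("top")
s=telemetry.sense();print(s["clock"],s["eef_pos"],s["tcp_rot"])
im=imaging.grab_frame("wrist")[...,::-1].copy();cv2.imwrite("pics/g_full.png",im);print(telemetry.sense()["eef_pos"])
print(imaging.calibration("wrist")["cam_to_world"][:3,3])
a=cv2.resize(im[130:190,265:335],None,fx=8,fy=8,interpolation=cv2.INTER_CUBIC);b=im[160:420,160:400]
o=np.zeros((480,800,3),np.uint8);o[:,:560]=a;o[:260,560:]=b;cv2.imwrite("pics/g.png",o)
E
```

```text
7.9 [492.24075591 136.20363417 227.85607246] [-3.14071142e+00  9.20505197e-04  1.31806626e+00]
[492.34735768 136.31087101 228.07177787]
[508.69369642 200.46138865 371.34171267]
```

View pics/g.png

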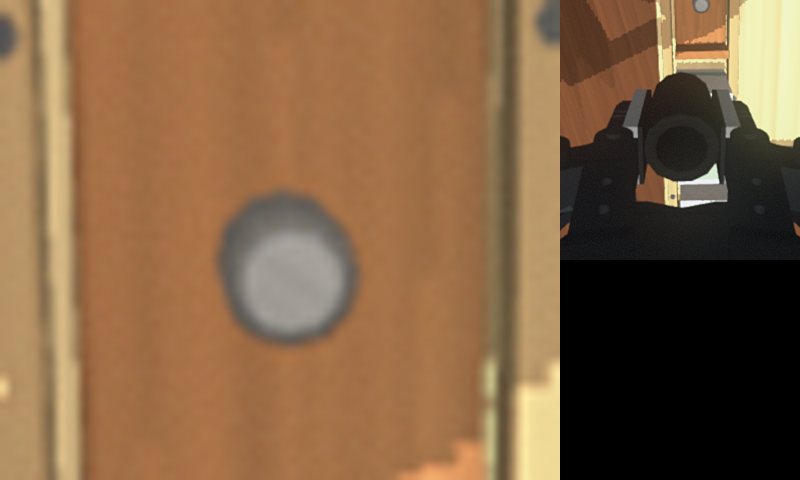

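The stub's top disc is at (301.6,165.6) in the full frame. The sleeve is held squarely, with its top rim at about (282,305).

```bash
python3 - <<'E'
from h import *
s=telemetry.sense();p=s["eef_pos"];print(s["clock"],p)
st=at_z("wrist",(301.6,165.6),59);print("stub",st)
# rim of held sleeve: bright ring vs dark; use crop for ellipse by threshold
im=cv2.imread("pics/g_full.png");g=cv2.cvtColor(im,cv2.COLOR_BGR2GRAY)
c=g[260:350,235:330];print(np.round(g[306,240:326:2]).tolist());print(g[262:346:2,281].tolist())
for px in((281.5,305),(283,307)):print(at_z("wrist",px,p[2]+33.4)-p)
go([st[0],st[1],100],s["tcp_rot"][2])
E
```

```text
7.95 [492.34735768 136.31087101 228.07177787]
stub [514.85338633 152.44765963  59.        ]
[44, 38, 30, 40, 40, 37, 34, 38, 31, 25, 28, 25, 29, 25, 25, 25, 31, 29, 28, 33, 29, 28, 27, 27, 30, 33, 35, 33, 33, 34, 32, 33, 34, 31, 38, 44, 44, 45, 46, 43, 38, 51, 48]
[35, 34, 36, 32, 34, 35, 41, 44, 45, 38, 41, 38, 29, 23, 26, 27, 30, 27, 30, 27, 31, 33, 28, 28, 32, 30, 30, 35, 35, 33, 32, 33, 35, 35, 34, 42, 46, 44, 46, 53, 236, 204]
[ 0.04489186  1.0274924  33.4       ]
[ 0.36109297  0.1268788  33.4       ]
shift [0.1063, 0.0888, 0.6404] turnz 0.0
```

Call:
step_arm --moves '[[[0,0,0],[0.106,0.089,0],-1],[[0,0,0],[0.106,0.089,0.3],-1],[[0,0,0],[0.106,0.089,0.69],-1],[[0,0,0],[0.106,0.089,0.69],-1],[[0,0,0],[0.106,0.089,0.69],-1],[[0,0,0],[0.106,0.089,0.69],-1],[[0,0,0],[0.106,0.089,0.69],-1],[[0,0,0],[0.106,0.089,0.69],-1]]'

```text
clock: 8.75
eef_pos: [516.6, 154.1, 92.8]
tcp_rot: [3.138, -0.002, 1.319]
contact_force: [-0.5, -0.6, -0.7]
opening: 0.307
grasp_force: 49.5
```

```bash
python3 - <<'E'
from h import *
imaging.grab_frame("top");s=telemetry.sense();print(s["clock"],s["eef_pos"],s["tcp_rot"])
go([514.85,152.45,78],s["tcp_rot"][2])
im=imaging.grab_frame("wrist")[...,::-1].copy();cv2.imwrite("pics/i_full.png",im)
a=cv2.resize(im[150:400,180:380],None,fx=2,fy=2,interpolation=cv2.INTER_CUBIC)
sc=imaging.grab_frame("scene")[...,::-1];b=cv2.resize(sc[150:230,300:380],None,fx=4.9,fy=5,interpolation=cv2.INTER_CUBIC)
o=np.zeros((500,800,3),np.uint8);o[:,:400]=a;o[:400,405:405+b.shape[1]]=b[:400];cv2.imwrite("pics/i.png",o)
print(proj("scene",[514.85,152.45,37]),proj("wrist",[514.85,152.45,37]),proj("wrist",[514.85,152.45,s["eef_pos"][2]+33.4]))
E
```

```text
8.8 [516.32757436 154.1530399   92.53914155] [ 3.13853342e+00 -1.79498279e-03  1.31962209e+00]
shift [-0.0101, -0.005, 0.0727] turnz 0.0
[337.17809809 194.09180109] [280.87864911 231.42653032] [281.01698662 312.92894635]
```

View pics/i.png

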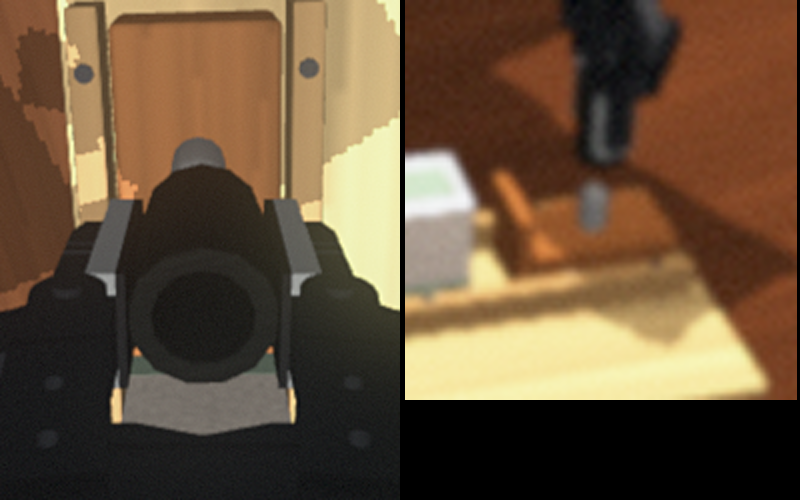

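The wrist view shows the stub's back edge at (279,218.5), just left of the sleeve axis at column 281.5. The scene view shows the sleeve hanging directly above the stub.

```bash
python3 - <<'E'
from h import *
s=telemetry.sense();print(s["eef_pos"])
u=np.array([.2516,.9678]);v=np.array([.9678,-.2516]);S=np.array([514.85,152.45])
for z in(37,55):
  print(z,proj("wrist",[*(S+8*u),z]),proj("wrist",[*(S+9*u),z]),proj("wrist",[*(S+8*u+v),z]))
im=cv2.imread("pics/i_full.png");hs=cv2.cvtColor(im,cv2.COLOR_BGR2HSV)[212:236,258:300,1]
for r_ in range(4,14,2): 
  c=np.nonzero(hs[r_]<80)[0];print(212+r_,(c.min()+258,c.max()+258) if len(c) else None)
print([int(x) for x in hs[:,21]])
# follower block edges at z=37 give jig x centre: row 195
g=cv2.cvtColor(im,cv2.COLOR_BGR2HSV)[195,225:330];print(g[:,0].tolist()[5:20],g[:,0].tolist()[85:105])
E
```

```text
[515.7442508  154.08125377  91.86880421]
37 [280.92710552 218.65119192] [280.9332316  217.03607345] [282.6111532  218.65668051]
55 [280.94974289 228.20231146] [280.95646228 226.45222643] [282.78807044 228.20817944]
216 None
218 None
220 (np.int64(273), np.int64(285))
222 (np.int64(271), np.int64(287))
224 (np.int64(269), np.int64(289))
[146, 148, 149, 148, 149, 152, 112, 35, 22, 32, 29, 27, 26, 28, 31, 28, 25, 19, 21, 24, 48, 110, 122, 108]
[17, 17, 15, 16, 18, 17, 14, 13, 13, 13, 13, 13, 13, 13, 13] [13, 14, 13, 14, 13, 13, 13, 13, 13, 14, 17, 20, 20, 18, 17, 17, 17, 17, 17, 17]
```

Call:
step_arm --moves '[[[0,0,0],[-0.007,-0.003,0.03],-1],[[0,0,0],[-0.007,-0.003,0.065],-1],[[0,0,0],[-0.007,-0.003,0.065],-1],[[0,0,0],[-0.007,-0.003,0.065],-1],[[0,0,0],[-0.007,-0.003,0.065],-1],[[0,0,0],[-0.007,-0.003,0.065],-1]]'

```text
clock: 9.5
eef_pos: [514.1, 152.7, 77.6]
tcp_rot: [3.141, -0.0, 1.32]
contact_force: [-0.9, -0.0, -0.1]
opening: 0.308
grasp_force: 49.5
```

Call:
step_arm --moves '[[[0,0,0],[0,0,0.02],-1],[[0,0,0],[0,0,0.04],-1],[[0,0,0],[0,0,0.06],-1],[[0,0,0],[0,0,0.07],-1],[[0,0,0],[0,0,0.07],-1]]'

```text
clock: 10.0
eef_pos: [514.2, 152.8, 63.2]
tcp_rot: [3.142, -0.0, 1.32]
contact_force: [1.3, 0.3, -2.8]
opening: 0.307
grasp_force: 49.5
```

Call:
step_arm --moves '[[[0,0,0],[0,0,0.02],-1],[[0,0,0],[0,0,0.04],-1],[[0,0,0],[0,0,0.06],-1],[[0,0,0],[0,0,0.07],-1],[[0,0,0],[0,0,0.075],-1],[[0,0,0],[0,0,0.075],-1]]'

```text
clock: 10.6
eef_pos: [514.3, 152.8, 48.6]
tcp_rot: [3.141, -0.0, 1.32]
contact_force: [1.4, 2.7, 1.6]
opening: 0.307
grasp_force: 49.9
```

Call:
step_arm --moves '[[[0,0,0],[0,0,0.005],-1],[[0,0,0],[0,0,0.01],-1],[[0,0,0],[0,0,0.01],-1],[[0,0,0],[0,0,0.01],-1]]'

```text
clock: 11.0
eef_pos: [514.4, 153.0, 48.4]
tcp_rot: [3.141, -0.001, 1.32]
contact_force: [-5.5, -0.1, 25.8]
opening: 0.308
grasp_force: 52.4
```

The sleeve has bottomed out: z = 48.4 against an expected 48.6, with 26 N of reaction. I'll ease off the press and slide along jig -y.

Call:
step_arm --moves '[[[0,0,0],[0,0,-0.005],-1],[[0,0,0],[-0.015,0.0005,-0.006],-1],[[0,0,0],[-0.03,0.001,-0.006],-1],[[0,0,0],[-0.045,0.0015,-0.006],-1],[[0,0,0],[-0.06,0.002,-0.006],-1],[[0,0,0],[-0.075,0.0025,-0.006],-1],[[0,0,0],[-0.075,0.0025,-0.006],-1]]'

```text
clock: 11.7
eef_pos: [510.9, 138.1, 48.5]
tcp_rot: [3.141, -0.001, 1.32]
contact_force: [-1.6, 0.5, 12.4]
opening: 0.307
grasp_force: 50.8
```

```bash
python3 - <<'E'
from h import *
im=imaging.grab_frame("scene")[...,::-1];t=imaging.grab_frame("top")[...,::-1]
o=np.zeros((560,800,3),np.uint8)
o[:300,:800]=cv2.resize(im[165:240,220:420],(800,300),interpolation=cv2.INTER_CUBIC)
o[305:545,:720]=cv2.resize(t[190:250,190:370],(720,240),interpolation=cv2.INTER_CUBIC)
cv2.imwrite("pics/j.png",o);s=telemetry.sense();print(s["eef_pos"],s["contact_force"])
E
```

```text
[510.92545482 138.0818762   48.50995932] [-2.2549931   1.03964002 12.07086207]
```

View pics/j.png

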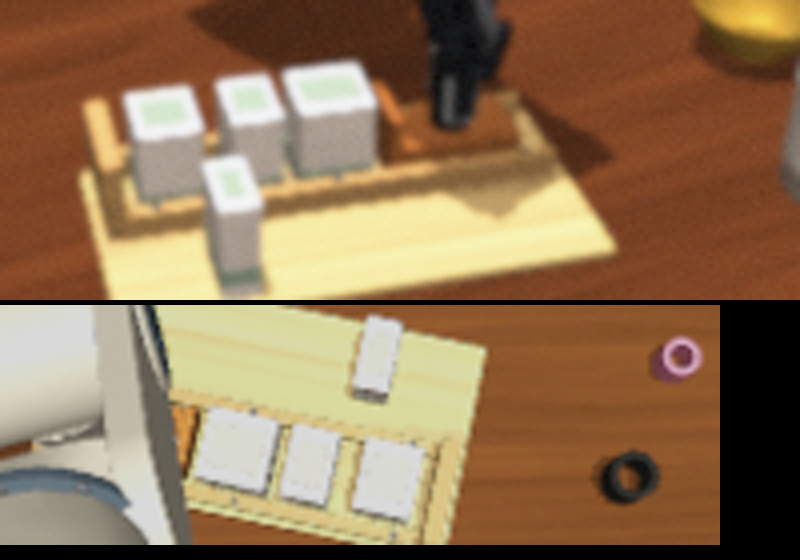

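The follower has moved about 15 mm with the sleeve. The three cartons still have gaps between them and to the fence (crop x ≈ 280, 350 and 430).

Call:
step_arm --moves '[[[0,0,0],[-0.015,0.0005,0],-1],[[0,0,0],[-0.03,0.001,0],-1],[[0,0,0],[-0.045,0.0015,0],-1],[[0,0,0],[-0.06,0.002,0],-1],[[0,0,0],[-0.075,0.0025,0],-1],[[0,0,0],[-0.09,0.003,0],-1]]'

```text
clock: 12.4
eef_pos: [507.0, 120.9, 48.5]
tcp_rot: [3.141, -0.001, 1.319]
contact_force: [-2.3, 4.5, 13.0]
opening: 0.307
grasp_force: 50.8
```

```bash
cat > gap.py <<'E'
from h import *
import sys
s=telemetry.sense();u=np.array([-.2163,-.9763]);v=np.array([.9763,-.2163])
print(s["clock"],"travel",(s["eef_pos"][:2]-[514.4,152.9])@u,(s["eef_pos"][:2]-[514.4,152.9])@v,"Falong",s["contact_force"][:2]@u,s["contact_force"])
c=imaging.recognise("top","carton_a");print([(np.round(m["extent"]).tolist(),round(m["conf"],2)) for m in c])
E
python3 - <<'E'
from h import *
imaging.grab_frame("top");exec(open("gap.py").read())
E
```

```text
12.45 travel 33.24920344416569 -0.28742986810427595 Falong -1.637049703102588 [-3.07100479  2.35717304 11.91731621]
[([259.0, 222.0, 16.0, 19.0], 0.68), ([242.0, 216.0, 18.0, 24.0], 0.68), ([278.0, 220.0, 18.0, 21.0], 0.66), ([278.0, 192.0, 12.0, 21.0], 0.62)]
```

Call:
step_arm --moves '[[[0,0,0],[-0.01,0.0003,0],-1],[[0,0,0],[-0.02,0.0007,0],-1],[[0,0,0],[-0.03,0.001,0],-1],[[0,0,0],[-0.04,0.0013,0],-1],[[0,0,0],[-0.05,0.0017,0],-1],[[0,0,0],[-0.06,0.002,0],-1]]'

```text
clock: 13.1
eef_pos: [504.3, 109.2, 48.5]
tcp_rot: [-3.142, -0.001, 1.319]
contact_force: [-3.8, 5.0, 12.8]
opening: 0.304
grasp_force: 50.9
```

```bash
python3 - <<'E'
from h import *
im=imaging.grab_frame("scene")[...,::-1];t=imaging.grab_frame("top")[...,::-1]
exec(open("gap.py").read())
o=np.zeros((560,800,3),np.uint8)
o[:300,:800]=cv2.resize(im[165:225,220:380],(800,300),interpolation=cv2.INTER_CUBIC)
o[305:555,:800]=cv2.resize(t[205:255,200:360],(800,250),interpolation=cv2.INTER_CUBIC)
cv2.imwrite("pics/k.png",o)
E
```

```text
13.2 travel 45.03763114970964 -0.42236751342033685 Falong -1.6086480563958143 [-3.40449835  2.40196768 12.97044993]
[([247.0, 220.0, 18.0, 16.0], 0.84), ([277.0, 220.0, 19.0, 22.0], 0.7), ([276.0, 193.0, 14.0, 21.0], 0.56), ([262.0, 222.0, 16.0, 17.0], 0.55)]
```

View pics/k.png

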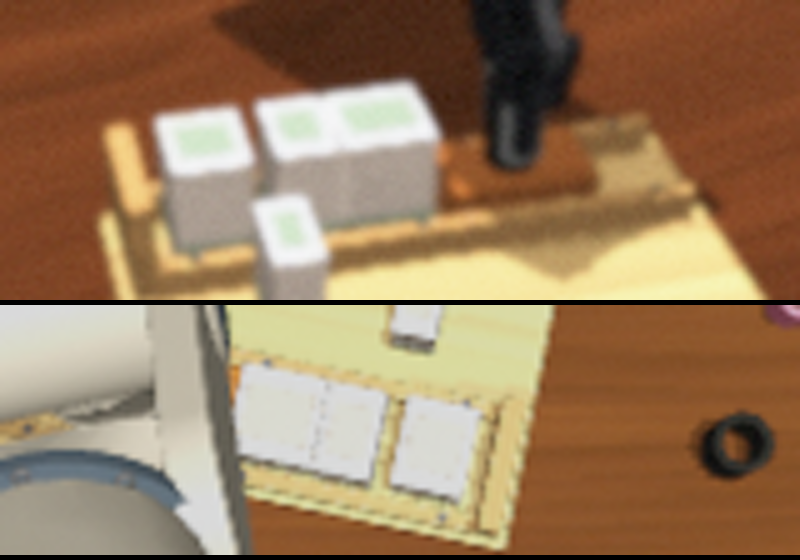

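c1 and c2 are closed up. About 8 mm is left at the c2–c3 gap (crop x ≈ 390) and about 8 mm at the fence (x ≈ 485). From here I go by force.

Call:
step_arm --moves '[[[0,0,0],[-0.01,0.0005,0],-1],[[0,0,0],[-0.02,0.001,0],-1],[[0,0,0],[-0.03,0.0015,0],-1],[[0,0,0],[-0.04,0.002,0],-1]]'

```text
clock: 13.65
eef_pos: [502.5, 101.4, 48.5]
tcp_rot: [-3.141, -0.001, 1.319]
contact_force: [-4.1, 4.7, 14.0]
opening: 0.305
grasp_force: 51.0
```

Call:
step_arm --moves '[[[0,0,0],[-0.005,0.0003,0],-1],[[0,0,0],[-0.01,0.0005,0],-1]]'

```text
clock: 13.85
eef_pos: [502.1, 99.4, 48.5]
tcp_rot: [-3.141, -0.001, 1.319]
contact_force: [-3.6, 4.6, 13.9]
opening: 0.308
grasp_force: 51.0
```

Call:
step_arm --moves '[[[0,0,0],[-0.005,0.0003,0],-1],[[0,0,0],[-0.01,0.0005,0],-1]]'

```text
clock: 14.05
eef_pos: [501.6, 97.5, 48.5]
tcp_rot: [-3.141, -0.001, 1.319]
contact_force: [-4.5, 6.6, 14.0]
opening: 0.307
grasp_force: 51.0
```

```bash
python3 - <<'E'
from h import *
t=imaging.grab_frame("top");exec(open("gap.py").read())
# profile along the row on carton tops, z=78, and fence top z=68
s=telemetry.sense()["eef_pos"]
for dv in(-14,14):
  out=[]
  for d in range(100,260,3):
    p=np.array([514.6,152.6])+d*u+dv*v;q=proj("top",[*p,78]);out.append(int(cv2.getRectSubPix(t,(1,1),(float(q[0]),float(q[1])))[0,0,2]))
  print(dv,out)
E
```

```text
14.1 travel 56.980914934317916 -0.4940354688748272 Falong -3.834714675067433 [-4.20538892  4.8595107  14.41449979]
[([253.0, 217.0, 17.0, 24.0], 0.84), ([278.0, 193.0, 12.0, 22.0], 0.77), ([266.0, 221.0, 16.0, 22.0], 0.58), ([278.0, 221.0, 19.0, 22.0], 0.53)]
-14 [133, 96, 84, 85, 149, 200, 213, 213, 210, 212, 214, 207, 205, 207, 205, 210, 215, 217, 213, 215, 216, 211, 212, 213, 210, 205, 208, 211, 214, 205, 206, 216, 216, 213, 215, 216, 216, 211, 212, 214, 204, 211, 216, 207, 159, 114, 100, 102, 127, 133, 132, 130, 140, 115]
14 [84, 86, 162, 211, 213, 209, 208, 205, 208, 209, 209, 208, 206, 203, 204, 208, 202, 212, 205, 213, 215, 206, 206, 210, 209, 207, 211, 210, 211, 205, 207, 214, 211, 208, 210, 210, 210, 211, 211, 211, 210, 212, 216, 210, 164, 130, 105, 95, 130, 135, 132, 132, 139, 121]
```

Call:
step_arm --moves '[[[0,0,0],[-0.005,0.0003,0],-1],[[0,0,0],[-0.01,0.0005,0],-1],[[0,0,0],[-0.015,0.0008,0],-1]]'

```text
clock: 14.45
eef_pos: [501.0, 94.6, 48.5]
tcp_rot: [-3.141, -0.001, 1.319]
contact_force: [-4.0, 6.1, 15.3]
opening: 0.305
grasp_force: 51.0
```

Call:
step_arm --moves '[[[0,0,0],[-0.005,0.0003,0],-1],[[0,0,0],[-0.01,0.0005,0],-1]]'

```text
clock: 14.65
eef_pos: [500.5, 92.6, 48.5]
tcp_rot: [-3.141, -0.001, 1.319]
contact_force: [-5.0, 5.7, 15.0]
opening: 0.305
grasp_force: 51.0
```

Call:
step_arm --moves '[[[0,0,0],[-0.005,0.0006,-0.001],-1],[[0,0,0],[-0.01,0.0012,-0.001],-1]]'

```text
clock: 14.85
eef_pos: [500.0, 90.6, 48.5]
tcp_rot: [-3.14, -0.0, 1.319]
contact_force: [-4.7, 5.2, 13.5]
opening: 0.312
grasp_force: 50.9
```

Call:
step_arm --moves '[[[0,0,0],[-0.005,0.0006,0],-1],[[0,0,0],[-0.005,0.0006,0],-1]]'

```text
clock: 15.05
eef_pos: [499.8, 89.5, 48.5]
tcp_rot: [-3.14, -0.0, 1.319]
contact_force: [-4.5, 4.5, 13.3]
opening: 0.31
grasp_force: 51.0
```

Call:
step_arm --moves '[[[0,0,0],[-0.005,0.0005,0],-1],[[0,0,0],[-0.005,0.0005,0],-1]]'

```text
clock: 15.25
eef_pos: [499.6, 88.5, 48.5]
tcp_rot: [-3.14, -0.0, 1.319]
contact_force: [-4.5, 5.3, 14.2]
opening: 0.311
grasp_force: 51.0
```

```bash
python3 - <<'E'
from h import *
t=imaging.grab_frame("top");exec(open("gap.py").read())
for dv in(-14,14):
  out=[]
  for d in range(216,262,2):
    p=np.array([514.6,152.6])+d*u+dv*v;q=proj("top",[*p,78]);out.append(int(cv2.getRectSubPix(t,(1,1),(float(q[0]),float(q[1])))[0,0,2]))
  print(dv,out)
E
```

```text
15.3 travel 66.0785613666257 -0.5520449255094118 Falong -3.4150240472284756 [-4.73312019  4.54655121 14.76157836]
[([275.0, 193.0, 14.0, 22.0], 0.66), ([255.0, 220.0, 17.0, 21.0], 0.62), ([269.0, 219.0, 15.0, 26.0], 0.61), ([280.0, 225.0, 20.0, 20.0], 0.57)]
-14 [208, 203, 200, 208, 211, 212, 214, 215, 216, 217, 218, 196, 158, 133, 129, 134, 132, 132, 131, 129, 140, 130, 99]
14 [211, 210, 211, 212, 211, 210, 211, 211, 211, 214, 216, 201, 161, 137, 131, 137, 132, 132, 132, 128, 138, 137, 107]
```

Call:
step_arm --moves '[[[0,0,0],[-0.004,0.0004,0],-1],[[0,0,0],[-0.004,0.0004,0],-1]]'

```text
clock: 15.55
eef_pos: [499.4, 87.8, 48.5]
tcp_rot: [-3.14, -0.0, 1.319]
contact_force: [-4.8, 4.5, 14.9]
opening: 0.306
grasp_force: 51.0
```

Call:
step_arm --moves '[[[0,0,0],[-0.004,0.0004,0],-1],[[0,0,0],[-0.004,0.0004,0],-1]]'

```text
clock: 15.75
eef_pos: [499.3, 87.0, 48.5]
tcp_rot: [-3.14, -0.0, 1.319]
contact_force: [-5.0, 4.7, 13.9]
opening: 0.307
grasp_force: 51.0
```

Call:
step_arm --moves '[[[0,0,0],[-0.004,0.0004,0],-1],[[0,0,0],[-0.004,0.0004,0],-1]]'

```text
clock: 15.95
eef_pos: [499.2, 86.5, 48.5]
tcp_rot: [-3.14, -0.001, 1.319]
contact_force: [-5.7, 8.7, 14.5]
opening: 0.309
grasp_force: 51.1
```

Call:
step_arm --moves '[[[0,0,0],[-0.004,0.0004,0],-1],[[0,0,0],[-0.004,0.0004,0],-1]]'

```text
clock: 16.15
eef_pos: [499.2, 86.4, 48.6]
tcp_rot: [-3.14, -0.002, 1.318]
contact_force: [-4.9, 12.8, 14.1]
opening: 0.312
grasp_force: 51.1
```

Contact: the force rose from 5 to 8.7 to 12.8 N while the motion stopped. The row is snug, so I'll release and lift straight up.

Call:
step_arm --moves '[[[0,0,0],[0.0015,0.001,0],-1],[[0,0,0],[0.0015,0.001,0],0.2],[[0,0,0],[0.0015,0.001,0],0.2],[[0,0,0],[0.0015,0.001,0],0.2],[[0,0,0],[0.0015,0.001,0],0.2]]'

```text
clock: 16.65
eef_pos: [499.9, 84.9, 47.7]
tcp_rot: [-3.141, 0.0, 1.32]
contact_force: [0.7, -0.4, 0.6]
opening: 0.6
grasp_force: 0.0
```

```bash
python3 - <<'E'
from h import *
t=imaging.grab_frame("top");exec(open("gap.py").read());print(telemetry.sense()["opening"],telemetry.sense()["eef_pos"])
for dv in(-14,14):
  out=[]
  for d in range(100,262,3):
    p=np.array([514.6,152.6])+d*u+dv*v;q=proj("top",[*p,78]);out.append(int(cv2.getRectSubPix(t,(1,1),(float(q[0]),float(q[1])))[0,0,2]))
  print(dv,out)
E
```

```text
16.7 travel 69.52059331459365 0.6338514117686014 Falong 0.7094659540314695 [ 0.25557941 -0.78331228  1.39027054]
[([268.0, 219.0, 18.0, 26.0], 0.82), ([278.0, 194.0, 13.0, 20.0], 0.76), ([256.0, 223.0, 17.0, 16.0], 0.55), ([282.0, 223.0, 18.0, 22.0], 0.51)]
0.6039244826040917 [500.01787232  84.93260539  47.7284515 ]
-14 [172, 173, 176, 179, 181, 179, 139, 92, 84, 136, 196, 206, 204, 208, 206, 211, 214, 213, 213, 213, 215, 213, 204, 213, 212, 205, 208, 212, 209, 205, 207, 211, 216, 205, 210, 217, 216, 212, 211, 206, 199, 210, 212, 214, 215, 217, 217, 195, 150, 132, 133, 130, 140, 116]
14 [166, 167, 152, 116, 90, 85, 155, 201, 209, 210, 209, 208, 205, 203, 204, 209, 206, 209, 210, 210, 208, 209, 204, 212, 211, 207, 211, 212, 212, 209, 205, 211, 216, 200, 206, 214, 210, 211, 211, 211, 211, 211, 209, 211, 211, 210, 215, 200, 159, 135, 132, 131, 139, 122]
```

Call:
step_arm --moves '[[[0,0,0],[0,0,-0.1],0.2],[[0,0,0],[0,0,-0.35],0.2],[[0,0,0],[0,0,-0.9],0.2],[[0,0,0],[0,0,-0.9],0.2],[[0,0,0],[0,0,-0.9],0.2],[[0,0,0],[-0.3,0,-0.9],0.2],[[0,0,0],[-0.3,0,-0.9],0.2],[[0,0,0],[-0.3,0,-0.9],0.2]]'

```text
clock: 17.55
eef_pos: [484.4, 25.8, 227.3]
tcp_rot: [-3.141, 0.0, 1.317]
contact_force: [-0.0, 0.3, -0.5]
opening: 0.602
grasp_force: 0.0
```

```bash
python3 - <<'E'
from h import *
imaging.grab_frame("wrist");imaging.grab_frame("wrist")
s=telemetry.sense();im=imaging.grab_frame("wrist");cv2.imwrite("pics/l_full.png",im[...,::-1]);print(s["clock"],s["eef_pos"],s["opening"])
S=np.array([499.5,85.9])
for n in("sleeve","stub_foot","push_face"):
  for m in imaging.mark_of("wrist",n)[:2]: print(n,np.round(m["xy"],1),round(m["conf"],2),at_z("wrist",m["xy"],37).round(1))
  for m in imaging.recognise("wrist",n)[:1]: print(m)
print("expected sleeve top z82",proj("wrist",[*S,82]),"bottom",proj("wrist",[*S,37]))
# top rim: dark-pixel bounding of sleeve
c=proj("wrist",[*S,82]).astype(int);g=im.max(2)
w=(g[c[1]-50:c[1]+50,c[0]-45:c[0]+45]<80).astype(np.uint8);n,l,st,ce=cv2.connectedComponentsWithStats(w)
for i in range(1,n):
  if st[i,4]>150: print(st[i]+[c[0]-45,c[1]-50,0,0,0])
a=np.linspace(0,2*np.pi,60)
for z0 in(37,47):
  q=np.array([proj("wrist",[S[0]+14*np.cos(t),S[1]+14*np.sin(t),z]) for t in a for z in(z0,z0+45)]);print(z0,"predicted box",q.min(0),q.max(0))
E
```

```text
17.65 [485.19559162  27.1979755  227.31726649] 0.6034056008097108
sleeve [278.7 117.5] 0.56 [498.1  89.4  37. ]
{'extent': [262.0, 101.5, 35.9, 38.7], 'conf': 0.89}
stub_foot [280.5 121.4] 0.93 [498.9  85.6  37. ]
stub_foot [283.4 263.6] 0.37 [466.4 -53.7  37. ]
{'extent': [250.6, 71.1, 60.7, 104.6], 'conf': 0.65}
push_face [283.3 172. ] 0.55 [489.7  38.9  37. ]
{'extent': [253.4, 68.3, 55.1, 109.8], 'conf': 0.89}
expected sleeve top z82 [280.94890677 121.63268215] bottom [281.02772124 120.59954895]
[263 104  34  34 558]
37 predicted box [263.54237469 103.47109293] [298.3519467  139.33915427]
47 predicted box [262.90104113 103.09336365] [298.95147252 140.23254464]
```

```bash
python3 - <<'E'
from h import *
im=imaging.grab_frame("scene");S=[499.5,85.9];print([ (m["extent"],m["conf"]) for m in imaging.recognise("scene","sleeve")])
for z in(37,82,92):print(z,proj("scene",[*S,z]))
c=proj("scene",[*S,60]).astype(int);g=im.max(2)[c[1]-30:c[1]+30,c[0]-20:c[0]+20]
n,l,st,ce=cv2.connectedComponentsWithStats((g<60).astype(np.uint8))
for i in range(1,n):
  if st[i,4]>40: print(st[i]+[c[0]-20,c[1]-30,0,0,0])
a=np.linspace(0,6.28,60)
for z0 in(37,42,47):
  q=np.array([proj("scene",[S[0]+14*np.cos(t),S[1]+14*np.sin(t),z]) for t in a for z in(z0,z0+45)]);print(z0,q.min(0),q.max(0))
E
```

```text
[([190.4, 212.6, 13.9, 29.3], 0.88), ([308.7, 180.4, 16.3, 23.8], 0.77), ([130.2, 241.4, 14.3, 23.6], 0.67), ([123.8, 212.2, 21.6, 31.4], 0.65)]
37 [313.02334583 197.5805239 ]
82 [313.58283218 183.39157967]
92 [313.71105917 180.13965858]
[308 182  11  18 159]
37 [307.80116899 180.54196169] [318.95122442 200.57147016]
42 [307.84749252 178.93032125] [319.03044788 199.02146232]
47 [307.89407344 177.30959759] [319.11012303 197.46274873]
```

```bash
python3 -c "
from h import *
print(r.sign_off())"
```

```text
the job is handed in; nothing more can be done
None
```

I pushed the sleeve fully home on the stub, closed the three cartons up against the fence with about 13 N at most, then released, backed the arm clear and handed the job in; the final camera checks showed no gaps and the sleeve still fully on.

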